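# Erect a carton on the suction board and pack porcelain jars

## Task

Open the yellow suction valve fully so the carton blank is held, then fold all four cardboard walls fully upright, and only then set every lidded porcelain jar gently down on the carton's floor, standing upright. With the jars packed and the walls still upright, close the valve fully; leave the thread cones and saucers alone.

Things in the scene. Friction and masses are not known exactly. Their poses are not given: they have to be found in the camera images.
- carton: Fixed aluminium forming board 136 x 136 x 30 mm; on it a cardboard carton's floor 150 x 150 x 4 mm (upper face 34 mm above the table). Origin on the table under the centre; z up; at zero yaw x points away from the robot, y to its left. Four walls hinge on the floor's edges: hinge lines 75 mm from the centre, 34 mm above the table.
- carton_floor (a point): Centre of the upper face of the carton's floor, 34 mm above the table (axes as carton).
- wall_near (a joint): Hinge of the cardboard wall on the -x side of the carton (its own frame), rad: 0 lying flat outward, 1.57 standing upright (stop). The wall is 144 mm long, 65 mm from hinge to free edge, 4 mm thick (outside the hinge line when upright), with a dark free edge and a blue stripe on its outer face. The crease is stiff: it stays where it is left.
- wall_near_edge (a point): Middle of the free edge of wall_near, on the inner face.
- wall_left (a joint): Hinge of the cardboard wall on the +y side of the carton (its own frame), rad: 0 lying flat outward, 1.57 standing upright (stop). The wall is 144 mm long, 65 mm from hinge to free edge, 4 mm thick (outside the hinge line when upright), with a dark free edge and a blue stripe on its outer face. The crease is stiff: it stays where it is left.
- wall_left_edge (a point): Middle of the free edge of wall_left, on the inner face.
- wall_far (a joint): Hinge of the cardboard wall on the +x side of the carton (its own frame), rad: 0 lying flat outward, 1.57 standing upright (stop). The wall is 144 mm long, 65 mm from hinge to free edge, 4 mm thick (outside the hinge line when upright), with a dark free edge and a blue stripe on its outer face. The crease is stiff: it stays where it is left.
- wall_far_edge (a point): Middle of the free edge of wall_far, on the inner face.
- wall_right (a joint): Hinge of the cardboard wall on the -y side of the carton (its own frame), rad: 0 lying flat outward, 1.57 standing upright (stop). The wall is 144 mm long, 65 mm from hinge to free edge, 4 mm thick (outside the hinge line when upright), with a dark free edge and a blue stripe on its outer face. The crease is stiff: it stays where it is left.
- wall_right_edge (a point): Middle of the free edge of wall_right, on the inner face.
- valve: Brass quarter-turn ball valve in a steel suction pipe on the table, fixed. Origin on the table under the valve's stem; the pipe runs along its x for 90 mm either way, pipe centre 50 mm high, top of the brass body about 70 mm high; both ends turn down into the table.
- valve_lever (a joint): Yellow lever of the valve, turning about the upright stem at the valve's origin, rad: 0 closed (across the pipe, pointing to the valve's +y), 1.57 open (along the pipe, to the valve's +x); clockwise from above opens; both ends are stops. 95 mm from stem to tip, 16 mm wide, 12 mm thick, 94 to 106 mm above the table, free below. Stays where it is left; about 3 N to move.
- valve_lever_tip (a point): Tip of the yellow lever on its centre line, 95 mm from the stem, 100 mm above the table.
- jar1: Lidded white and blue porcelain jar (lid fixed), 0.2 kg: upright cylinder 58 mm in diameter and 70 mm high, on top a blue round knob 26 mm in diameter and 26 mm high (top at 96 mm) to hold it by. Origin at the centre of its underside, z up. May be absent (2 to 4 jars are there).
- jar2: Lidded white and blue porcelain jar (lid fixed), 0.2 kg: upright cylinder 58 mm in diameter and 70 mm high, on top a blue round knob 26 mm in diameter and 26 mm high (top at 96 mm) to hold it by. Origin at the centre of its underside, z up. May be absent (2 to 4 jars are there).
- jar3: Lidded white and blue porcelain jar (lid fixed), 0.2 kg: upright cylinder 58 mm in diameter and 70 mm high, on top a blue round knob 26 mm in diameter and 26 mm high (top at 96 mm) to hold it by. Origin at the centre of its underside, z up. May be absent (2 to 4 jars are there).
- jar4: Lidded white and blue porcelain jar (lid fixed), 0.2 kg: upright cylinder 58 mm in diameter and 70 mm high, on top a blue round knob 26 mm in diameter and 26 mm high (top at 96 mm) to hold it by. Origin at the centre of its underside, z up. May be absent (2 to 4 jars are there).
- spool1: Cone of red thread, 54 mm in diameter, 75 mm high, standing; origin under its centre. Not part of the job, leave alone.
- spool2: Cone of red thread, as spool1, standing. Leave alone.
- saucers: Stack of white and blue saucers, 116 mm in diameter, 24 mm high; origin under its centre. Leave alone.
There are look-alikes about, which are no part of the job. There is more than one size of the valve; the job needs the larger.

How it is judged (in metres and radians):
On the way, in this order (a step that is already met when the one before it is completed fails the run):
1. the valve is opened fully while the walls are still down (value of joint valve_lever above 1.45 rad and value of joint each of wall_near, wall_left, wall_far, wall_right below 1.2 rad), for 0.2 s.
2. all four walls stand upright, valve open, no jar in the carton yet (value of joint each of wall_near, wall_left, wall_far, wall_right above 1.45 rad and value of joint valve_lever above 1.4 rad and horizontal distance between each of jar1, jar2, jar3, jar4 and carton above 0.12 m), for 0.2 s.
3. every jar stands at rest on the carton's floor, walls upright, valve still open (value of joint each of wall_near, wall_left, wall_far, wall_right above 1.45 rad and value of joint valve_lever above 1.4 rad and x of jar1 in the frame of carton between -0.055 and 0.055 m and y of jar1 in the frame of carton between -0.055 and 0.055 m and z of jar1 in the frame of carton between 0.028 and 0.042 m and angle between each of jar1, jar2, jar3, jar4's own z axis and vertical below 0.12 rad and linear speed of each of jar1, jar2, jar3, jar4 below 0.03 m/s and x of jar2 in the frame of carton between -0.055 and 0.055 m and y of jar2 in the frame of carton between -0.055 and 0.055 m and z of jar2 in the frame of carton between 0.028 and 0.042 m and x of jar3 in the frame of carton between -0.055 and 0.055 m and y of jar3 in the frame of carton between -0.055 and 0.055 m and z of jar3 in the frame of carton between 0.028 and 0.042 m and x of jar4 in the frame of carton between -0.055 and 0.055 m and y of jar4 in the frame of carton between -0.055 and 0.055 m and z of jar4 in the frame of carton between 0.028 and 0.042 m), for 0.2 s.
At the end, for the whole second after the job is handed in: The valve is closed (within 0.12 rad of its stop), all four walls stand upright (beyond 1.45 rad), and every jar that is present stands upright (within 0.12 rad) at rest on the carton's floor between the walls (value of joint each of wall_near, wall_left, wall_far, wall_right above 1.45 rad and value of joint valve_lever below 0.12 rad and x of jar1 in the frame of carton between -0.055 and 0.055 m and y of jar1 in the frame of carton between -0.055 and 0.055 m and z of jar1 in the frame of carton between 0.028 and 0.042 m and angle between each of jar1, jar2, jar3, jar4's own z axis and vertical below 0.12 rad and linear speed of each of jar1, jar2, jar3, jar4 below 0.03 m/s and x of jar2 in the frame of carton between -0.055 and 0.055 m and y of jar2 in the frame of carton between -0.055 and 0.055 m and z of jar2 in the frame of carton between 0.028 and 0.042 m and x of jar3 in the frame of carton between -0.055 and 0.055 m and y of jar3 in the frame of carton between -0.055 and 0.055 m and z of jar3 in the frame of carton between 0.028 and 0.042 m and x of jar4 in the frame of carton between -0.055 and 0.055 m and y of jar4 in the frame of carton between -0.055 and 0.055 m and z of jar4 in the frame of carton between 0.028 and 0.042 m); the robot touches nothing.
It fails at once if a thread cone or the saucers pushed more than 50 mm or tipped over (distance of any of spool1, spool2, saucers from where it was at the start of the episode above 0.05 m or angle between any of spool1, spool2, saucers's own z axis and vertical above 0.7 rad).
It fails at once if a jar dropped or banged into the carton (over 60 N) (contact force between any of jar1, jar2, jar3, jar4 and carton above 60 N).
Of jar1, jar2, jar3, jar4 only 2 to 4 are there at a start; the rules pass over those that are not, and their reading is None.
At some moment in a run one of jar1, jar2, jar3, jar4 may be knocked a few centimetres aside while the robot is not near it.
It also fails if it takes over 208 s, if anything falls off the work surface, if the arm or the gripper's body presses on something with over 40 N, if the wrist force passes 120 N, or if a joint passes its speed limit or range.

## Robot

A 7-joint arm with a two-finger parallel gripper is mounted at the origin on the work surface. World frame = base frame: x ahead of the robot, y to its left, z up, the work surface at z = 0. Lengths are in mm, angles in rad, forces in N, time in s.
With the tool pointing down it reaches from about 400 to 875 mm from the base axis. Payload 6.5 kg.
Tool frame: the origin (TCP) lies on the centre line of the jaws, within the pads' length; the fingertips stand ahead of it and the grasp point (between the pads) lies 6 mm ahead of it (robot.tips_ahead is the z of the fingertips in the tool frame, in mm); z points along the fingers, y is the line along which they close (so a half turn about z gives the same grasp; the last joint's range is limited). The gripper opens to 88 mm and grips with 3 to 60 N. Pads are 18 mm wide; open, the fingers measure 123 mm over their backs; the gripper's body (75 mm by 187 mm) begins 45 mm behind the grasp point.
Start: joints at [1.273, 0.536, -0.004, 1.538, 0.003, 1.067, -0.071], TCP at [149.321, -632.608, 263.716] pointing down, gripper open.
Joint ranges: [-2.7, 2.7], [-0.37, 2.16], [-1.27, 1.26], [0.24, 2.4], [-1.31, 4.45], [0.19, 1.91], [-2.76, 2.76]. Speed limits (rad/s): [2.39, 2.39, 3.14, 3.14, 3.14, 3.14, 3.14].

## Interface

Orientations are given as [roll, pitch, yaw] about the fixed x, y, z axes, in that order (R = Rz(yaw) Ry(pitch) Rx(roll)).
In Python, from plant import robot, eyes gives the robot as it stands. The module is installed in compiled form; this text tells all that it offers.
- The arm moves only by the tool arm_command, never from a script. Its argument "motion" is one flat list of numbers, 7 for each row, row after row: the turn, a rotation vector about the tool's x, y, z in units of 6 degrees (1.0 is 6 degrees), then the shift along the tool's x, y, z in units of 0.04 m (1.0 is 0.04 m), then the opening, from -1 (shut) to 1 (fully open). In form: [ax, ay, az, x, y, z, gripper, ax, ay, az, x, y, z, gripper, ...]. A call has 1 to 5 rows; each row shifts and turns the commanded pose from where the row before left it, along the tool's axes as they then stand; what a row does not reach is not made up. A row lasts 1/10 s, in which the tool goes at most 50 mm and 8.59 degrees, less where a joint would pass 70% of its speed; a pose out of reach is approached as far as the arm can. A call with a number of a shift or a turn outside -1 to 1 is refused whole. A call with a gripper value outside its range is refused whole. The fingers move at their own pace and stop on an object; "squeeze" is the grip in N (left out, the last holds). Time passes only in rows, so rows that do not move let the fingers close. It gives the time, the measured TCP pose, the force, the opening and the grip force at its end, in the units of the state.
- robot.observe(): the state, without advancing time (a new reading comes with each control period).
- eyes.get_image(name): name is "side" or "top" or "wrist"; returns (picture, depth): 420x560x3 uint8, blue, green, red; 420x560 float32, mm along the optical axis (not along the pixel's ray), 0 where there is no reading.
- eyes.camera_model(name): a dict with "intrinsics" (3x3 intrinsics, pixels), "eye" and "rotation" of the camera in the world. Camera axes: x right, y down, z forward; pixel columns grow to the right and rows downward; lengths in mm; the calibration is good to about 2 mm. A picture is of the moment at which its call begins: read the wrist's pose just before it. camera_model takes no time and is no camera call; for the wrist camera it gives the pose at the moment of the call.
- robot.finish_job(): hands the job in; it is judged then, once.
The state is a dict: "time_s": time; "qpos": joint angles; "dq": joint speeds; "effort": joint torques, N m; "position": TCP position; "eef_rot": TCP orientation; "wrist_force": force on the tool from outside, world axes, zero at the start; "ft_torque": the same for the moment, N m; "width": opening from 0.0 (shut) to 1.0 (fully open); "grasp_force": force on a finger pad.
Only numpy, scipy, OpenCV 4.12 (cv2) and the standard library are available. Lean on these libraries where they do the work, as an engineer would, in place of code of your own. Each camera call takes 0.05 s, during which the arm holds its last target. There are 200 camera calls.

## Working session

There is one attempt and no reset: what is moved stays moved. The work goes in short steps, Python scripts to look and compute and a tool call to move; the robot and the scene stay as the last step left them, time stands still between calls to the robot, and variables do not carry over. Pictures are saved under pics/ and viewed, at most 14 in all, crops included, and the job is handed in when it is done.

Besides the shell and the picture viewer there is one more tool, called after "Call:" as name(argument=value, ...), one argument or row to a line, values as JSON. arm_command: Moves the arm, as the interface text tells. Its arguments: {"type":"object","properties":{"motion":{"type":"array"},"squeeze":{"type":"number"}},"required":["motion"]}

```bash
mkdir -p pics
cat > h.py <<'E'
import numpy as np, cv2
from plant import robot, eyes
def shot(n,f=None):
    p,d=eyes.get_image(n); m=eyes.camera_model(n)
    if f: cv2.imwrite('pics/'+f,p)
    K=np.array(m["intrinsics"]);R=np.array(m["rotation"]);e=np.array(m["eye"])
    v,u=np.mgrid[0:420,0:560]
    c=np.dstack([(u-K[0,2])/K[0,0]*d,(v-K[1,2])/K[1,1]*d,d])
    W=c@R.T+e; W[d==0]=np.nan
    return p,d,W
E
python3 - <<'E'
from h import *
s=robot.observe(); print(s, robot.tips_ahead)
for n in("top","side"):
    p,d,W=shot(n,n+'1.png'); m=eyes.camera_model(n); print(n,m)
    np.savez(n+'1.npz',p=p,W=W)
a=cv2.imread('pics/top1.png')
E
```

```text
{'time_s': 0.0, 'qpos': array([ 1.27283717,  0.53716269, -0.00443079,  1.53886416,  0.00261907,
        1.06732739, -0.0712178 ]), 'dq': array([-3.83242419e-04,  4.39646719e-04,  3.44379554e-03,  9.60313441e-04,
       -2.05421096e-03,  1.44397203e-03, -6.04203862e-06]), 'effort': array([ 7.55448054e-04, -5.70983934e+01,  9.91103612e-01, -2.51597697e+01,
       -5.62314223e-02,  1.79151009e-02,  1.31527067e-04]), 'position': array([ 149.14153145, -632.06263886,  262.84488432]), 'eef_rot': array([-3.13984300e+00,  1.49504612e-04,  2.31815887e-01]), 'wrist_force': array([ 0.40125538, -0.47279265,  0.4478182 ]), 'ft_torque': array([0.02242684, 0.08902184, 0.00826877]), 'grasp_force': 0.0, 'width': 1.0005965380690371} 25.0Traceback (most recent call last):
  File "<stdin>", line 4, in <module>
  File "h.py", line 9, in shot
    W=c@R.T+e; W[d==0]=np.nan
      ~~~~~^~
ValueError: operands could not be broadcast together with shapes (420,560) (3,)
```

Run:
```python
from plant import eyes
for n in("top","side","wrist"): print(n,eyes.camera_model(n))
```

```text
top {'intrinsics': array([[462.08763118,   0.        , 283.6754185 ],
       [  0.        , 462.08763118, 202.64954959],
       [  0.        ,   0.        ,   1.        ]]), 'eye': array([ 362.99048158,  113.05947225, 1454.14812588]), 'rotation': array([-3.03539461e+00, -8.59417629e-05, -1.59813140e+00])}
side {'intrinsics': array([[437.00730832,   0.        , 278.53445697],
       [  0.        , 437.00730832, 212.19282163],
       [  0.        ,   0.        ,   1.        ]]), 'eye': array([ 409.10206509, 1227.67813727,  758.51498258]), 'rotation': array([-2.09027982,  0.02065863, -3.07427286])}
wrist {'intrinsics': array([[367.32574805,   0.        , 285.095531  ],
       [  0.        , 367.32574805, 214.319037  ],
       [  0.        ,   0.        ,   1.        ]]), 'eye': array([ 230.55837747, -612.32670345,  383.39631771]), 'rotation': array([ 2.81416754e+00,  4.89661667e-04, -1.33818474e+00])}
```

```bash
sed -i 's/R=np.array(m\["rotation"\])/R=Rotation.from_euler("xyz",m["rotation"]).as_matrix()/; 1a from scipy.spatial.transform import Rotation' h.py
python3 - <<'E'
from h import *
P=[]
for n in("top","side"):
    p,d,W=shot(n,n+'1.png'); np.savez(n+'1.npz',p=p,W=W)
    z=W[...,2]; t=W[(np.abs(z)<8)]; print(n,np.median(t[:,2]),len(t),t.min(0),t.max(0))
E
```

```text
top 0.43652413180120675 127331 [-156.73140416 -748.51536398   -7.99347472] [950.77304091 753.90809121   7.99851459]
side 0.8391126875078498 75787 [ -612.21340152 -1811.57087345    -7.99130441] [2370.03311167  727.547073      7.99505816]
```

View pics/top1.png

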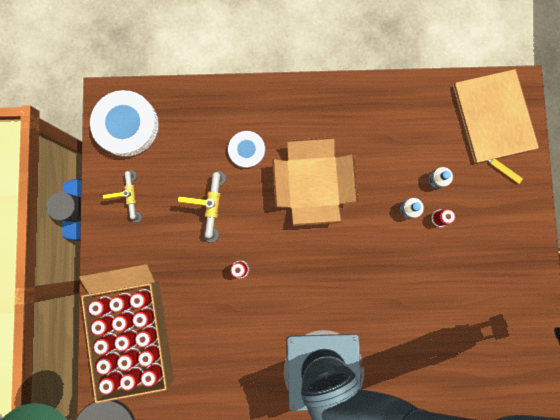

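View pics/side1.png

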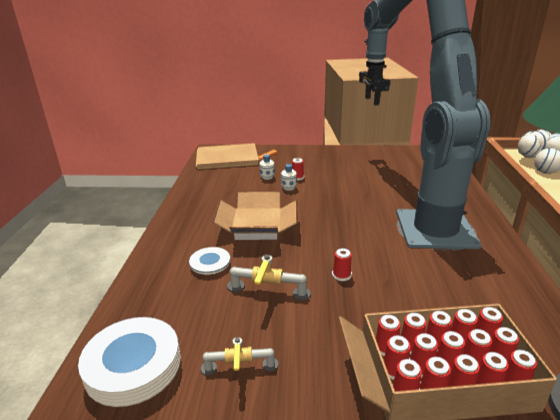

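Run:
```python
from h import *
T=np.load('top1.npz');p=T['p'];W=T['W']
S=np.load('side1.npz')
def box(c,r0,r1,c0,c1):
    m=np.zeros(p.shape[:2],bool); m[r0:r1,c0:c1]=1; return m
hsv=cv2.cvtColor(p,cv2.COLOR_BGR2HSV)
z=W[...,2]
# lever
m=box(0,150,250,170,235)&(z>85)&(z<115)
q=W[m]; print('lever',len(q),np.median(q[:,2])); r=cv2.minAreaRect(q[:,:2].astype(np.float32)); print(r, cv2.boxPoints(r))
m2=m&(hsv[...,0]>20)&(hsv[...,0]<35)&(hsv[...,1]>150); q=W[m2]; r=cv2.minAreaRect(q[:,:2].astype(np.float32)); print('yellow',r,cv2.boxPoints(r),np.median(q[:,2]))
m=box(0,165,250,170,235)&(z>50)&(z<75);q=W[m];r=cv2.minAreaRect(q[:,:2].astype(np.float32));print('pipe',r)
# carton
m=box(0,130,232,265,365)&(z>20);q=W[m]; print('carton',q.min(0),q.max(0))
for n,(r,c) in dict(floor=(181,315),far=(149,312),near=(214,318),left=(182,281),right=(180,347)).items():
    print(n,[W[r+a,c+b].round().tolist() for a,b in((0,0),(-6,-3),(6,3),(3,-6),(-3,6))])
m=box(0,160,205,290,340)&(np.abs(z-34)<4);q=W[m];print(len(q),q.mean(0),cv2.minAreaRect(q[:,:2].astype(np.float32)))
# jars & cones
for n,b in dict(j1=(165,195,425,458),j2=(195,224,398,428),s1=(205,230,430,460),s2=(255,285,222,255)).items():
    m=box(0,*b)&(z>60);q=W[m];t=z[m].max();k=W[box(0,*b)&(z>t-6)&(z<t+1)]
    print(n,t,len(k),(k.min(0)+k.max(0))/2,k.mean(0),np.ptp(k,axis=0))
```

```text
lever 208 106.85974042495968
((517.5934448242188, 367.3661804199219), (107.30122375488281, 23.118303298950195), 81.72563934326172) [[498.4336  315.93756]
 [521.3112  312.61053]
 [536.7533  418.7948 ]
 [513.8757  422.12183]]
yellow ((521.3079223632812, 380.064697265625), (81.20259857177734, 16.09273910522461), 81.11225891113281) [[507.0853  341.19406]
 [522.9848  338.70773]
 [535.5305  418.93533]
 [519.63104 421.42166]] 106.72647670401534
pipe ((511.79547119140625, 326.7522888183594), (39.7680549621582, 203.48277282714844), 82.02857208251953)
carton [ 441.69037385 -113.13856929   25.01835525] [710.21772819 141.08951608  89.77343178]
floor [[579.0, 10.0, 33.0], [598.0, 18.0, 34.0], [560.0, 1.0, 32.0], [570.0, 29.0, 33.0], [589.0, -9.0, 32.0]]
far [[676.0, 17.0, 55.0], [693.0, 26.0, 64.0], [660.0, 7.0, 42.0], [669.0, 35.0, 44.0], [684.0, -1.0, 60.0]]
near [[475.0, 5.0, 43.0], [495.0, 13.0, 38.0], [456.0, -2.0, 63.0], [466.0, 24.0, 54.0], [484.0, -14.0, 44.0]]
left [[575.0, 115.0, 58.0], [593.0, 124.0, 66.0], [557.0, 107.0, 53.0], [564.0, 134.0, 79.0], [587.0, 97.0, 40.0]]
right [[576.0, -86.0, 57.0], [596.0, -79.0, 53.0], [557.0, -95.0, 59.0], [569.0, -69.0, 45.0], [583.0, -103.0, 72.0]]
1780 [575.6649754   12.54655577  34.20499009] ((576.753173828125, 11.436592102050781), (152.09774780273438, 139.25149536132812), 88.39752197265625)
j1 102.560172964618 18 [ 579.71363153 -376.17800851   99.58184914] [ 580.22592102 -376.1725878    98.87524627] [17.35384489 22.09134725  5.95664765]
j2 103.64262075769557 15 [ 488.17124343 -281.95649985  100.65880154] [ 488.75674274 -279.72795053   99.53535026] [15.29612872 19.72494857  5.96763844]
s1 83.12319017120444 30 [ 454.66996486 -379.63651497   80.12775033] [ 454.48574846 -379.81320947   79.18913088] [27.46123272 31.34937151  5.99087968]
s2 83.27877231417847 37 [313.71860373 251.81174871  80.36017056] [315.50469165 249.80946505  78.79707024] [29.55412367 30.08133558  5.83720352]
```

Run:
```python
from h import *
T=np.load('top1.npz');W=T['W'];z=W[...,2]
for n,(r0,r1,c0,c1) in dict(far=(144,158,293,330),near=(206,217,300,335),left=(168,194,278,286),right=(168,194,343,352)).items():
    q=W[r0:r1,c0:c1].reshape(-1,3);q=q[(q[:,2]>36)&(q[:,2]<100)]
    c=np.median(q,0)
    for _ in range(3):
        u,s,v=np.linalg.svd(q-q.mean(0),full_matrices=False);nrm=v[2]*np.sign(v[2,2]);e=(q-q.mean(0))@nrm;c=q.mean(0);q=q[abs(e)<6]
    print(n,len(q),'tilt',np.arctan2(np.hypot(*nrm[:2]),nrm[2]),'dir',np.degrees(np.arctan2(-nrm[1],-nrm[0])),'hinge where z=34:',c-nrm*0+np.r_[nrm[:2]/np.hypot(*nrm[:2])*(c[2]-34)*nrm[2]/np.hypot(*nrm[:2]),34-c[2]], s[2]/len(q)**.5)
s=robot.observe();print(s['position'],s['eef_rot'])
```

```text
far 461 tilt 0.592850507070929 dir 1.8948954752603815 hinge where z=34: [650.00473667  20.480237    34.        ] 2.50713340655408
near 339 tilt 0.5307397503784902 dir -177.52872369270355 hinge where z=34: [504.01942008   7.72879873  34.        ] 2.1887433929011686
left 207 tilt 0.8752296335459986 dir 92.53825643905272 hinge where z=34: [580.73384072  93.47993888  34.        ] 1.988007555663578
right 228 tilt 0.7208719580881495 dir -88.68951835017232 hinge where z=34: [573.90703446 -60.20741509  34.        ] 2.2731694316184257
[ 149.19686567 -632.19267827  263.03714187] [-3.14023432e+00  1.16712091e-04  2.31855620e-01]
```

Call:
arm_command(
  motion=[0, 0, 0.74, 0, 0, 0, -1, 0, 0, 0.74, 0, 0, 0, -1, 0, 0, 0.73, 0, 0, 0, -1, 0, 0, 0, 0.75, -0.9, 0, -1, 0, 0, 0, 0.75, -0.9, 0, -1],
  squeeze=10,
)

```text
time_s: 0.65
position: [208.8, -560.1, 263.2]
eef_rot: [-3.141, 0.001, -0.003]
wrist_force: [0.7, 0.3, -0.3]
width: 0.57
grasp_force: 0.0
```

Call:
arm_command(
  motion=[0, 0, 0, 0.75, -0.9, 0, -1, 0, 0, 0, 0.75, -0.9, 0, -1, 0, 0, 0, 0.75, -0.9, 0, -1, 0, 0, 0, 0.75, -0.9, 0, -1, 0, 0, 0, 0.75, -0.9, 0, -1],
)

```text
time_s: 1.15
position: [360.1, -378.8, 263.7]
eef_rot: [3.142, 0.0, 0.0]
wrist_force: [0.8, -0.5, 0.0]
width: 0.115
grasp_force: 0.0
```

Call:
arm_command(
  motion=[0, 0, 0, 0.75, -0.9, 0, -1, 0, 0, 0, 0.75, -0.9, 0, -1, 0, 0, 0, 0.75, -0.9, 0, -1, 0, 0, 0, 0, -1, 0, -1, 0, 0, 0, 0, -1, 0, -1],
)

```text
time_s: 1.65
position: [449.6, -190.5, 263.4]
eef_rot: [-3.141, 0.0, 0.001]
wrist_force: [1.3, 0.5, -0.3]
width: 0.007
grasp_force: 0.0
```

Call:
arm_command(
  motion=[0, 0, 0, 0, -1, 0, -1, 0, 0, 0, 0, -1, 0, -1, 0, 0, 0, 0, -1, 0, -1, 0, 0, 0, 0, -1, 0, -1, 0, 0, 0, 0, -1, 0, -1],
)

```text
time_s: 2.15
position: [448.7, 9.0, 263.7]
eef_rot: [3.141, 0.0, 0.0]
wrist_force: [0.1, -1.0, -0.3]
width: 0.002
grasp_force: 0.0
```

Call:
arm_command(
  motion=[0, 0, 0, 0, -1, 0, -1, 0, 0, 0, 0, -1, 0, -1, 0, 0, 0, 0, -1, 0, -1, 0, 0, 0, 0, -1, 0, -1, 0, 0, 0, 0, -1, 0, -1],
)

```text
time_s: 2.65
position: [448.7, 208.9, 263.7]
eef_rot: [3.141, 0.0, 0.0]
wrist_force: [-0.3, -0.9, 0.4]
width: 0.004
grasp_force: 0.0
```

Call:
arm_command(
  motion=[0, 0, 0, 0.19, -0.98, 0, -1, 0, 0, 0, 0.19, -0.98, 0, -1, 0, 0, 0, 0.19, -0.98, 0, -1, 0, 0, 0, 0.19, -0.98, 0, -1, 0, 0, 0, 0.19, -0.98, 0, -1],
)

```text
time_s: 3.15
position: [487.0, 404.8, 263.3]
eef_rot: [3.141, 0.0, 0.0]
wrist_force: [0.8, 0.1, 0.4]
width: 0.002
grasp_force: 0.0
```

Call:
arm_command(
  motion=[0, 0, 0, 0, 0, 0.8, -1, 0, 0, 0, 0, 0, 0.8, -1, 0, 0, 0, 0, 0, 0.8, -1, 0, 0, 0, 0, 0, 0.8, -1, 0, 0, 0, 0, 0, 0.75, -1],
)

```text
time_s: 3.65
position: [486.6, 403.1, 104.0]
eef_rot: [3.141, 0.001, 0.0]
wrist_force: [-0.0, -0.1, -0.4]
width: 0.0
grasp_force: 0.0
```

Run:
```python
import numpy as np
S=np.array([513,326.3]);r=72
prev=None
for th in list(range(81,-12,-6))+[-11]:
    t=np.radians(th);n=np.array([-np.sin(t),np.cos(t)])
    off=8+9*abs(n[0])+17.5*abs(n[1])
    P=S+r*np.array([np.cos(t),np.sin(t)])+(off)*n
    print(th,P.round(1),None if prev is None else ((P-prev)/40*[1,-1]).round(2));prev=P
```

```text
81 [504.9 400.5] None
75 [511.1 401.3] [ 0.16 -0.02]
69 [517.6 401.6] [ 0.16 -0.01]
63 [524.3 401.3] [0.17 0.01]
57 [531.2 400.3] [0.17 0.02]
51 [538.1 398.6] [0.17 0.04]
45 [545.  396.1] [0.17 0.06]
39 [551.8 392.8] [0.17 0.08]
33 [558.4 388.6] [0.16 0.1 ]
27 [564.6 383.6] [0.16 0.12]
21 [570.3 377.8] [0.14 0.15]
15 [575.5 371.2] [0.13 0.16]
9 [579.9 363.9] [0.11 0.18]
3 [583.5 356. ] [0.09 0.2 ]
-3 [586.3 348.4] [0.07 0.19]
-9 [588.3 341.4] [0.05 0.18]
-11 [588.8 339. ] [0.01 0.06]
```

Call:
arm_command(
  motion=[0, 0, 0, 0.45, 0.08, 0, -1, 0, 0, 0, 0.32, -0.03, 0, -1, 0, 0, 0, 0.34, 0.03, 0, -1, 0, 0, 0, 0.34, 0.1, 0, -1, 0, 0, 0, 0.33, 0.18, 0, -1],
)

```text
time_s: 4.15
position: [556.2, 390.1, 104.8]
eef_rot: [-3.142, 0.004, 0.002]
wrist_force: [-5.6, 1.0, 0.5]
width: 0.007
grasp_force: 1.9
```

Call:
arm_command(
  motion=[0, 0, 0, 0.3, 0.27, 0, -1, 0, 0, 0, 0.24, 0.34, 0, -1, 0, 0, 0, 0.16, 0.37, 0, -1, 0, 0, 0, 0.05, 0.18, 0, -1, 0, 0, 0, 0, 0, 0, -1],
)

```text
time_s: 4.65
position: [589.5, 340.4, 105.9]
eef_rot: [3.14, -0.001, -0.002]
wrist_force: [-0.1, 0.8, 0.1]
width: 0.007
grasp_force: 0.0
```

Call:
arm_command(
  motion=[0, 0, 0, 0, 0.08, 0, -1, 0, 0, 0, 0, 0, 0, -1],
)

```text
time_s: 4.85
position: [588.7, 339.6, 106.1]
eef_rot: [-3.141, -0.001, 0.001]
wrist_force: [0.5, 1.0, -0.3]
width: 0.011
grasp_force: 0.5
```

```bash
cat > lev.py <<'E'
from h import *
p,d,W=shot("top");hsv=cv2.cvtColor(p,cv2.COLOR_BGR2HSV);z=W[...,2]
m=(z>85)&(z<116)&(hsv[...,0]>20)&(hsv[...,0]<35)&(hsv[...,1]>150)&(W[...,0]>400)&(W[...,1]>200)&(W[...,1]<460)
q=W[m];u,s,v=np.linalg.svd(q[:,:2]-q[:,:2].mean(0),full_matrices=False)
print(len(q),q.mean(0),'angle',np.degrees(np.arctan2(*(q.mean(0)[:2]-[512.5,326.5])[::-1])),'axis',np.degrees(np.arctan2(v[0,1],v[0,0])))
E
python3 lev.py
```

```text
lev.py:4: RuntimeWarning: Mean of empty slice.
  q=W[m];u,s,v=np.linalg.svd(q[:,:2]-q[:,:2].mean(0),full_matrices=False)
  ret = um.true_divide(
lev.py:5: RuntimeWarning: Mean of empty slice.
  print(len(q),q.mean(0),'angle',np.degrees(np.arctan2(*(q.mean(0)[:2]-[512.5,326.5])[::-1])),'axis',np.degrees(np.arctan2(v[0,1],v[0,0])))
Traceback (most recent call last):
  File "lev.py", line 5, in <module>
    print(len(q),q.mean(0),'angle',np.degrees(np.arctan2(*(q.mean(0)[:2]-[512.5,326.5])[::-1])),'axis',np.degrees(np.arctan2(v[0,1],v[0,0])))
                                                                                                                             ~^^^^^
IndexError: index 0 is out of bounds for axis 0 with size 0
```

Call:
arm_command(
  motion=[0, 0, 0, 0, 0.1, 0, -1, 0, 0, 0, 0, 0, 0, -1],
)

```text
time_s: 5.1
position: [588.4, 339.0, 106.4]
eef_rot: [-3.136, -0.003, 0.002]
wrist_force: [3.7, 7.5, -3.1]
width: 0.003
grasp_force: 4.1
```

Call:
arm_command(
  motion=[0, 0, 0, 0, 0.1, 0, -1, 0, 0, 0, 0, 0, 0, -1],
)

```text
time_s: 5.3
position: [588.3, 338.6, 106.6]
eef_rot: [-3.13, -0.004, 0.004]
wrist_force: [5.5, 16.0, -9.1]
width: 0.004
grasp_force: 7.8
```

Call:
arm_command(
  motion=[0, 0, 0, 0, 0.1, 0, -1, 0, 0, 0, 0, 0, 0, -1],
)

```text
time_s: 5.5
position: [588.2, 338.2, 106.9]
eef_rot: [-3.124, -0.006, 0.006]
wrist_force: [7.6, 24.2, -14.2]
width: 0.005
grasp_force: 11.5
```

Call:
arm_command(
  motion=[0, 0, 0, 0, -0.7, 0, -1, 0, 0, 0, 0, -0.3, -0.8, -1, 0, 0, 0, 0, 0, -0.8, -1, 0, 0, 0, 0, 1, 0, -1, 0, 0, 0, 0, 1, 0, -1],
)

```text
time_s: 6.0
position: [588.0, 288.1, 170.8]
eef_rot: [-3.141, -0.002, 0.004]
wrist_force: [0.2, -1.6, 0.2]
width: 0.009
grasp_force: 0.0
```

Call:
arm_command(
  motion=[0, 0, 0, -0.1, 1, 0, -1, 0, 0, 0, -0.1, 1, 0, -1, 0, 0, 0, -0.1, 0, 0, -1, 0, 0, 0, 0, 0, 0, -1],
)

```text
time_s: 6.4
position: [575.9, 206.4, 169.8]
eef_rot: [3.141, 0.0, -0.001]
wrist_force: [-0.2, 0.5, -0.1]
width: 0.001
grasp_force: 0.0
```

```bash
python3 lev.py; python3 -c "
from plant import robot;s=robot.observe();print(s['position'],s['eef_rot'])"
```

```text
71 [543.59403797 322.63402371 105.64556515] angle -7.0873146440226895 axis 174.72767102027615
[575.88447754 208.19341619 169.91313799] [-3.14126687e+00  1.02196709e-04  1.06701245e-03]
```

Call:
arm_command(
  motion=[0, 0, 0, 0, 0, 0.95, -1, 0, 0, 0, 0, 0, 0.9, -1, 0, 0, 0, 0, 0.5, 0, -1, 0, 0, 0, 0, 0.5, 0, -1, 0, 0, 0, 0, 0.5, 0, -1],
)

```text
time_s: 6.95
position: [576.1, 149.6, 95.3]
eef_rot: [-3.14, 0.0, 0.004]
wrist_force: [-1.5, 13.4, 13.8]
width: 0.007
grasp_force: 11.4
```

Call:
arm_command(
  motion=[0, 0, 0, 0, 0.4, 0, -1, 0, 0, 0, 0, 0.3, 0, -1, 0, 0, 0, 0, 0.2, 0, -1, 0, 0, 0, 0, 0, 0, -1],
)

```text
time_s: 7.35
position: [576.8, 112.0, 95.9]
eef_rot: [-3.141, -0.001, 0.001]
wrist_force: [0.4, 1.1, 0.9]
width: 0.006
grasp_force: 0.5
```

Call:
arm_command(
  motion=[0, 0, 0, 0, 0.1, 0, -1, 0, 0, 0, 0, 0, 0, -1],
)

```text
time_s: 7.55
position: [576.4, 109.6, 95.7]
eef_rot: [-3.139, -0.001, 0.002]
wrist_force: [1.5, 3.9, 1.6]
width: 0.004
grasp_force: 2.5
```

Call:
arm_command(
  motion=[0, 0, 0, 0, 0.1, 0, -1, 0, 0, 0, 0, 0, 0, -1],
)

```text
time_s: 7.75
position: [576.4, 109.2, 95.9]
eef_rot: [-3.135, -0.002, 0.005]
wrist_force: [2.4, 12.8, -1.6]
width: 0.003
grasp_force: 6.0
```

Call:
arm_command(
  motion=[0, 0, 0, 0, -0.8, 0, -1, 0, 0, 0, 0, 0, -0.9, -1, 0, 0, 0, 0, 0, -0.6, -1, 0, 0, 0, 0.98, 0.75, 0, -1, 0, 0, 0, 0.98, 0.75, 0, -1],
)

```text
time_s: 8.25
position: [655.0, 76.1, 156.5]
eef_rot: [3.141, 0.0, 0.004]
wrist_force: [0.7, 0.3, -0.6]
width: 0.008
grasp_force: 0.0
```

Call:
arm_command(
  motion=[0, 0, 0, 0.98, 0.75, 0, -1, 0, 0, 0, 0.98, 0.75, 0, -1, 0, 0, 0, 0.1, 0, 0, -1, 0, 0, 0, 0, 0, 0, -1],
)

```text
time_s: 8.65
position: [736.9, 14.4, 154.1]
eef_rot: [3.141, 0.002, -0.002]
wrist_force: [-0.1, 0.5, 0.8]
width: 0.002
grasp_force: 0.0
```

Call:
arm_command(
  motion=[0, 0, 0, 0, 0, 1, -1, 0, 0, 0, 0, 0, 0.95, -1, 0, 0, 0, -0.4, 0, -0.1, -1, 0, 0, 0, -0.4, 0, -0.15, -1, 0, 0, 0, -0.4, 0, -0.15, -1],
)

```text
time_s: 9.15
position: [690.6, 16.6, 95.4]
eef_rot: [3.141, -0.006, 0.002]
wrist_force: [5.8, -1.8, 3.4]
width: 0.006
grasp_force: 2.5
```

Call:
arm_command(
  motion=[0, 0, 0, -0.35, 0, -0.1, -1, 0, 0, 0, -0.2, 0, 0, -1, 0, 0, 0, 0, 0, 0, -1],
)

```text
time_s: 9.45
position: [667.2, 16.9, 98.8]
eef_rot: [-3.141, -0.003, 0.002]
wrist_force: [3.4, -0.2, 2.1]
width: -0.001
grasp_force: 1.8
```

Call:
arm_command(
  motion=[0, 0, 0, -0.1, 0, 0, -1, 0, 0, 0, 0, 0, 0, -1],
)

```text
time_s: 9.65
position: [666.7, 16.9, 98.9]
eef_rot: [-3.14, -0.009, 0.002]
wrist_force: [12.2, 0.3, -1.6]
width: 0.005
grasp_force: 6.4
```

Call:
arm_command(
  motion=[0, 0, 0, -0.1, 0, 0, -1, 0, 0, 0, 0, 0, 0, -1],
)

```text
time_s: 9.85
position: [666.2, 16.9, 99.2]
eef_rot: [-3.139, -0.017, 0.002]
wrist_force: [24.0, -0.7, -12.2]
width: 0.009
grasp_force: 11.9
```

Call:
arm_command(
  motion=[0, 0, 0, 0.7, 0, 0, -1, 0, 0, 0, 0, 0, -0.8, -1, 0, 0, 0, 0, 0, -0.6, -1, 0, 0, 0, -0.55, 0.92, 0, -1, 0, 0, 0, -0.55, 0.92, 0, -1],
)

```text
time_s: 10.35
position: [641.8, -55.9, 153.4]
eef_rot: [-3.14, 0.001, 0.005]
wrist_force: [0.4, -1.6, -0.9]
width: 0.006
grasp_force: 0.0
```

Call:
arm_command(
  motion=[0, 0, 0, -0.55, 0.92, 0, -1, 0, 0, 0, -0.55, 0.92, 0, -1, 0, 0, 0, -0.45, 0.92, 0, -1, 0, 0, 0, 0, 0, 0, -1],
)

```text
time_s: 10.75
position: [576.4, -174.8, 152.2]
eef_rot: [3.138, 0.006, -0.008]
wrist_force: [-0.2, -0.5, 0.2]
width: 0.007
grasp_force: 0.0
```

Call:
arm_command(
  motion=[0, 0, 0, 0.05, 0, 0.9, -1, 0, 0, 0, 0, 0, 0.6, -1, 0, 0, 0, 0, -0.5, 0, -1, 0, 0, 0, 0, -0.5, 0, -1, 0, 0, 0, 0, -0.4, 0, -1],
)

```text
time_s: 11.25
position: [581.6, -122.2, 94.8]
eef_rot: [3.126, 0.004, -0.003]
wrist_force: [-10.7, -46.1, 36.4]
width: 0.004
grasp_force: 24.5
```

Call:
arm_command(
  motion=[0, 0, 0, 0, -0.4, 0, -1, 0, 0, 0, 0, -0.2, 0, -1, 0, 0, 0, 0, 0, 0, -1],
)

```text
time_s: 11.55
position: [584.2, -102.8, 97.6]
eef_rot: [3.125, -0.003, -0.012]
wrist_force: [0.8, -3.8, 5.6]
width: 0.008
grasp_force: 3.2
```

Call:
arm_command(
  motion=[0, 0, 0, 0, -0.1, 0, -1, 0, 0, 0, 0, 0, 0, -1],
)

```text
time_s: 11.75
position: [582.9, -83.2, 93.8]
eef_rot: [-3.141, 0.0, 0.002]
wrist_force: [0.2, -1.8, 3.0]
width: 0.007
grasp_force: 1.9
```

Call:
arm_command(
  motion=[0, 0, 0, 0, -0.1, 0, -1, 0, 0, 0, 0, 0, 0, -1],
)

```text
time_s: 11.95
position: [582.6, -80.3, 93.2]
eef_rot: [3.141, 0.002, 0.001]
wrist_force: [-0.4, -4.5, 4.1]
width: 0.004
grasp_force: 2.8
```

Call:
arm_command(
  motion=[0, 0, 0, 0, -0.08, 0, -1, 0, 0, 0, 0, 0, 0, -1],
)

```text
time_s: 12.15
position: [582.5, -80.0, 93.3]
eef_rot: [3.138, 0.002, -0.001]
wrist_force: [-0.1, -11.4, 4.3]
width: 0.004
grasp_force: 5.7
```

Call:
arm_command(
  motion=[0, 0, 0, 0, -0.05, 0, -1, 0, 0, 0, 0, 0, 0, -1],
)

```text
time_s: 12.35
position: [582.5, -79.8, 93.3]
eef_rot: [3.136, 0.002, -0.002]
wrist_force: [-0.2, -14.4, 5.3]
width: 0.009
grasp_force: 7.5
```

Call:
arm_command(
  motion=[0, 0, 0, 0, 0.7, 0, -1, 0, 0, 0, 0, 0, -0.9, -1, 0, 0, 0, 0, 0, -0.7, -1, 0, 0, 0, -0.83, -0.58, 0, -1, 0, 0, 0, -0.83, -0.58, 0, -1],
)

```text
time_s: 12.85
position: [515.9, -54.6, 157.6]
eef_rot: [-3.14, -0.0, 0.001]
wrist_force: [-0.5, 1.2, -0.6]
width: 0.008
grasp_force: 0.0
```

Call:
arm_command(
  motion=[0, 0, 0, -0.83, -0.58, 0, -1, 0, 0, 0, -0.83, -0.58, 0, -1, 0, 0, 0, -0.83, -0.58, 0, -1, 0, 0, 0, 0, 0, 0, -1],
)

```text
time_s: 13.25
position: [411.2, 16.5, 156.6]
eef_rot: [-3.141, 0.007, 0.008]
wrist_force: [0.2, -0.4, -0.2]
width: 0.005
grasp_force: 0.0
```

Call:
arm_command(
  motion=[0, 0, 0, 0, 0, 1, -1, 0, 0, 0, 0, 0, 1, -1, 0, 0, 0, 0.4, 0, 0, -1, 0, 0, 0, 0.4, 0, -0.1, -1, 0, 0, 0, 0.4, 0, -0.15, -1],
)

```text
time_s: 13.75
position: [442.6, 13.6, 82.6]
eef_rot: [3.135, 0.048, 0.005]
wrist_force: [-71.3, 9.5, 50.4]
width: 0.006
grasp_force: 36.3
```

Call:
arm_command(
  motion=[0, 0, 0, 0.35, 0, -0.15, -1, 0, 0, 0, 0.25, 0, -0.1, -1, 0, 0, 0, 0, 0, 0, -1],
)

```text
time_s: 14.05
position: [487.6, 14.5, 96.8]
eef_rot: [-3.14, 0.004, 0.003]
wrist_force: [-6.8, 3.5, 0.4]
width: 0.002
grasp_force: 3.4
```

Call:
arm_command(
  motion=[0, 0, 0, 0.1, 0, 0, -1, 0, 0, 0, 0, 0, 0, -1],
)

```text
time_s: 14.25
position: [488.0, 14.3, 96.4]
eef_rot: [3.142, 0.011, 0.003]
wrist_force: [-14.2, 3.9, 11.9]
width: 0.005
grasp_force: 7.5
```

Call:
arm_command(
  motion=[0, 0, 0, 0.1, 0, 0, -1, 0, 0, 0, 0, 0, 0, -1],
)

```text
time_s: 14.45
position: [488.4, 14.2, 95.8]
eef_rot: [3.14, 0.018, 0.004]
wrist_force: [-25.1, 3.3, 20.5]
width: 0.007
grasp_force: 12.5
```

Call:
arm_command(
  motion=[0, 0, 0, -0.9, 0, 0, -1, 0, 0, 0, 0, 0, -1, 0, 0, 0, 0, 0, 0, -1, 0, 0, 0, 0, 0, 0, -1, 0, 0, 0, 0, 0, 0, -1, 0],
)

```text
time_s: 14.95
position: [461.3, 13.2, 259.1]
eef_rot: [-3.141, -0.001, 0.001]
wrist_force: [1.2, -0.4, -0.2]
width: 0.352
grasp_force: 0.0
```

Call:
arm_command(
  motion=[0, 0, 0, 0.1, 1, 0, 0, 0, 0, 0, 0.1, 1, 0, 0, 0, 0, 0, 0.1, 1, 0, 0, 0, 0, 0, 0.1, 1, 0, 0, 0, 0, 0, 0.1, 1, 0, 0],
)

```text
time_s: 15.45
position: [481.7, -188.8, 257.5]
eef_rot: [-3.142, -0.001, 0.001]
wrist_force: [0.1, 0.4, -0.2]
width: 0.498
grasp_force: 0.0
```

Call:
arm_command(
  motion=[0, 0, 0, 0, 0, 0, 0, 0, 0, 0, 0, 0, 0, 0],
)

```text
time_s: 15.65
position: [481.4, -187.6, 257.2]
eef_rot: [-3.141, 0.0, -0.001]
wrist_force: [0.3, 0.9, -0.7]
width: 0.496
grasp_force: 0.0
```

Run:
```python
from h import *
p,d,W=shot('top','top2.png'); np.savez('top2.npz',p=p,W=W)
p2,d2,W2=shot('wrist','wr2.png'); np.savez('wr2.npz',p=p2,W=W2)
cv2.imwrite('pics/c2.png',np.hstack([cv2.resize(p[120:240,170:470],(720,288))[:, :400],cv2.resize(p2,(384,288))]))
print(robot.observe()['position'],robot.observe()['width'])
z=W[...,2]
for n,b in dict(j1=(160,200,420,465),j2=(190,230,392,430)).items():
    m=np.zeros(z.shape,bool);m[b[0]:b[1],b[2]:b[3]]=1
    k=W[m&(z>85)&(z<108)];print(n,len(k),k.mean(0) if len(k) else '')
```

```text
[ 481.4841763  -185.80220619  257.48094807] 0.498173143576834
j1 0 
j2 0
```

View pics/c2.png

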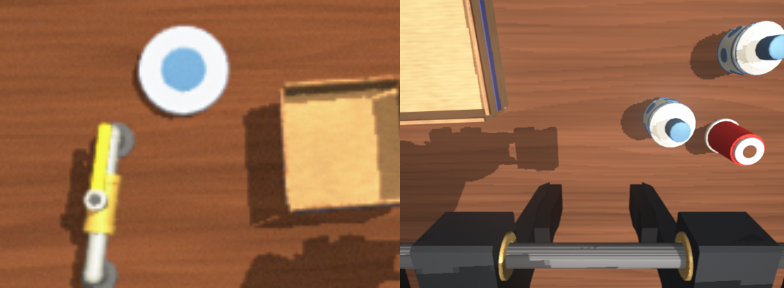

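Run:
```python
from h import *
for f in('top1.npz','top2.npz'):
    T=np.load(f);W=T['W'];p=T['p'];hsv=cv2.cvtColor(p,cv2.COLOR_BGR2HSV)
    y=(hsv[...,0]>20)&(hsv[...,0]<35)&(hsv[...,1]>150)
    y[:150]=0;y[250:]=0;y[:,:170]=0;y[:,235:]=0
    m=y&(W[...,2]>95)
    q=W[m][:,:2]; 
    r=cv2.minAreaRect(q.astype(np.float32)); l=cv2.fitLine(q.astype(np.float32),cv2.DIST_HUBER,0,.01,.01).ravel()
    print(f,len(q),r,'line',np.degrees(np.arctan2(l[1],l[0])),l[2:])
    g=(W[...,2]>40)&(W[...,2]<75); g[:150]=0;g[250:]=0;g[:,:195]=0;g[:,232:]=0; g&=~cv2.dilate(y.astype(np.uint8),np.ones((3,3))).astype(bool)
    q=W[g];rows=np.where(g)
    l=cv2.fitLine(q[:,:2].astype(np.float32),cv2.DIST_HUBER,0,.01,.01).ravel();print(' pipe',len(q),np.degrees(np.arctan2(l[1],l[0])),l[2:])
T=np.load('wr2.npz');W=T['W'];p=T['p'];z=W[...,2];hsv=cv2.cvtColor(p,cv2.COLOR_BGR2HSV)
m=(z>74)&(z<110)&(W[...,1]<-220)&(hsv[...,0]>85)&(hsv[...,0]<125)&(hsv[...,1]>60)
n,lab,st,c=cv2.connectedComponentsWithStats(m.astype(np.uint8))
for i in range(1,n):
    if st[i,4]>20:
        q=W[lab==i];t=q[q[:,2]>q[:,2].max()-6];print(st[i],q.min(0),q.max(0),'top',t.mean(0),(t.min(0)+t.max(0))/2)
```

```text
top1.npz 147 ((521.3079223632812, 380.064697265625), (81.20259857177734, 16.09273910522461), 81.11225891113281) line 81.36519 [520.89386 380.60315]
 pipe 404 -8.177469 [510.88297 325.29337]
top2.npz 145 ((566.668701171875, 320.1001892089844), (15.88542366027832, 81.25700378417969), 83.08854675292969) line -7.6288624 [566.3541 319.5996]
 pipe 283 -10.492888 [499.8218  324.53595]
[ 519   51   41   36 1225] [ 568.1719963  -383.91644469   74.03933034] [ 592.0767084  -365.23061362   98.38009303] top [ 579.18046138 -373.80603088   95.5373512 ] [ 579.95170587 -374.63345927   95.42033869]
[392 173  32  34 817] [ 476.4257929  -295.26803361   75.14570218] [ 500.31446784 -271.62552762   97.94330188] top [ 488.41546149 -282.96376719   95.53487672] [ 488.22626096 -283.44678062   94.94860834]
```

Call:
arm_command(
  motion=[0, 0, 0, 0.06, 0.8, 0, 0, 0, 0, 0, 0.06, 0.8, 0, 0, 0, 0, 0, 0.06, 0.8, 0, 0, 0, 0, 0, 0, 0, 0.9, 0, 0, 0, 0, 0, 0, 0.9, 0],
)

```text
time_s: 16.25
position: [489.6, -283.2, 185.7]
eef_rot: [3.14, -0.003, 0.001]
wrist_force: [-1.1, 0.7, -1.3]
width: 0.498
grasp_force: 0.0
```

Call:
arm_command(
  motion=[0, 0, 0, 0, 0, 0.9, 0, 0, 0, 0, 0, 0, 0, 0],
)

```text
time_s: 16.45
position: [486.0, -280.2, 145.7]
eef_rot: [-3.137, 0.007, 0.003]
wrist_force: [-0.4, 0.4, -0.3]
width: 0.502
grasp_force: 0.0
```

Call:
arm_command(
  motion=[0, 0, 0, 0, 0.03, 0.8, 0, 0, 0, 0, 0, 0, 0.35, 0, 0, 0, 0, 0, 0, 0, 0],
)

```text
time_s: 16.75
position: [488.0, -283.4, 103.2]
eef_rot: [-3.14, 0.002, 0.002]
wrist_force: [-0.3, 0.1, -1.2]
width: 0.5
grasp_force: 0.0
```

Call:
arm_command(
  motion=[0, 0, 0, 0, 0, 0, -1, 0, 0, 0, 0, 0, 0, -1, 0, 0, 0, 0, 0, 0, -1, 0, 0, 0, 0, 0, 0, -1],
  squeeze=20,
)

```text
time_s: 17.15
position: [489.3, -285.0, 105.1]
eef_rot: [3.14, -0.002, 0.0]
wrist_force: [-0.1, -0.9, 6.9]
width: 0.291
grasp_force: 20.0
```

Call:
arm_command(
  motion=[0, 0, 0, 0, 0, -0.5, -1, 0, 0, 0, 0, 0, -0.9, -1, 0, 0, 0, 0, 0, -0.9, -1, 0, 0, 0, 0, 0, -0.8, -1, 0, 0, 0, 0, -0.4, 0, -1],
  squeeze=25,
)

```text
time_s: 17.65
position: [490.2, -271.4, 232.0]
eef_rot: [3.137, -0.007, -0.003]
wrist_force: [1.7, -0.5, -2.7]
width: 0.284
grasp_force: 25.0
```

Call:
arm_command(
  motion=[0, 0, 0, 0.2, -0.8, 0, -1, 0, 0, 0, 0.2, -0.9, 0, -1, 0, 0, 0, 0.2, -0.9, 0, -1, 0, 0, 0, 0.2, -0.9, 0, -1, 0, 0, 0, 0.2, -0.9, 0, -1],
)

```text
time_s: 18.15
position: [527.1, -90.1, 226.4]
eef_rot: [-3.141, 0.002, 0.001]
wrist_force: [-0.1, 0.4, -1.0]
width: 0.286
grasp_force: 25.0
```

Call:
arm_command(
  motion=[0, 0, 0, 0.2, -0.9, 0, -1, 0, 0, 0, 0.2, -0.9, 0, -1, 0, 0, 0, 0, -0.7, 0, -1, 0, 0, 0, 0, 0, 0, -1, 0, 0, 0, 0, 0, 0, -1],
)

```text
time_s: 18.65
position: [543.1, 8.5, 226.5]
eef_rot: [3.141, 0.002, 0.003]
wrist_force: [-0.0, -0.6, -2.5]
width: 0.286
grasp_force: 25.0
```

Run:
```python
from h import *
s=robot.observe();print(s['position'],s['eef_rot'],s['wrist_force'],s['width'])
p,d,W=shot('side','s3.png')
cv2.imwrite('pics/c3.png',cv2.resize(p[100:300,170:370],(600,600)))
```

```text
[543.05709255   8.49364725 226.5459654 ] [3.14148030e+00 2.35855481e-03 2.65442900e-03] [-0.02308876 -0.61163151 -2.53881228] 0.286463036851699
```

View pics/c3.png

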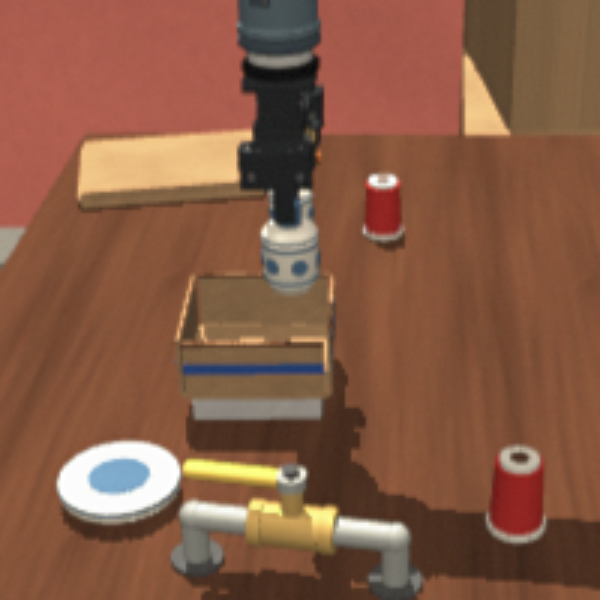

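Call:
arm_command(
  motion=[0, 0, 0, 0, -0.12, 0.6, -1, 0, 0, 0, 0, 0, 0.6, -1, 0, 0, 0, 0, 0, 0.5, -1, 0, 0, 0, 0, 0, 0.2, -1, 0, 0, 0, 0, 0, 0, -1],
)

```text
time_s: 19.2
position: [543.3, 11.2, 150.6]
eef_rot: [3.141, 0.003, -0.001]
wrist_force: [-0.6, 1.2, -2.6]
width: 0.285
grasp_force: 25.0
```

Call:
arm_command(
  motion=[0, 0, 0, 0, 0, 0.1, -1, 0, 0, 0, 0, 0, 0.05, -1, 0, 0, 0, 0, 0, 0, -1],
)

```text
time_s: 19.5
position: [544.5, 12.2, 146.1]
eef_rot: [3.141, -0.001, 0.0]
wrist_force: [-0.2, 0.2, -3.3]
width: 0.285
grasp_force: 25.0
```

Call:
arm_command(
  motion=[0, 0, 0, 0, 0, 0.08, -1, 0, 0, 0, 0, 0, 0.05, -1, 0, 0, 0, 0, 0, 0, -1],
)

```text
time_s: 19.8
position: [544.1, 12.4, 140.3]
eef_rot: [3.142, 0.0, 0.0]
wrist_force: [-0.0, -0.5, -2.7]
width: 0.288
grasp_force: 25.0
```

Call:
arm_command(
  motion=[0, 0, 0, 0, 0, 0.04, -1, 0, 0, 0, 0, 0, 0.03, -1, 0, 0, 0, 0, 0, 0, -1],
)

```text
time_s: 20.1
position: [544.9, 12.4, 139.2]
eef_rot: [3.141, -0.001, 0.0]
wrist_force: [-3.4, -1.2, 12.0]
width: 0.286
grasp_force: 25.0
```

Call:
arm_command(
  motion=[0, 0, 0, 0, 0, 0, -0.1, 0, 0, 0, 0, 0, 0, 0, 0, 0, 0, 0, 0, 0, 0],
)

```text
time_s: 20.4
position: [544.4, 12.4, 137.7]
eef_rot: [-3.142, -0.0, 0.0]
wrist_force: [-0.4, -0.8, 0.7]
width: 0.5
grasp_force: 0.0
```

Call:
arm_command(
  motion=[0, 0, 0, 0, 0, -0.3, 0, 0, 0, 0, 0, 0, -0.7, 0, 0, 0, 0, 0, 0, -0.8, 0, 0, 0, 0, 0, 1, -0.4, 0, 0, 0, 0, 0, 1, 0, 0],
)

```text
time_s: 20.9
position: [546.3, -67.3, 229.5]
eef_rot: [3.141, -0.006, 0.004]
wrist_force: [0.1, -0.4, 0.1]
width: 0.501
grasp_force: 0.0
```

Call:
arm_command(
  motion=[0, 0, 0, 0, 1, 0, 0, 0, 0, 0, 0, 1, 0, 0, 0, 0, 0, 0, 1, 0, 0, 0, 0, 0, 0, 1, 0, 0, 0, 0, 0, 0, 1, 0, 0],
)

```text
time_s: 21.4
position: [544.3, -269.3, 226.7]
eef_rot: [3.141, -0.001, 0.001]
wrist_force: [0.9, 0.9, 0.3]
width: 0.497
grasp_force: 0.0
```

```bash
cat > loc.py <<'E'
from h import *
import sys
s=robot.observe();print(s['position'],s['width'])
for cam in sys.argv[1:]:
    p,d,W=shot(cam,cam+'_%d.png'%(s['time_s']*100));z=W[...,2];hsv=cv2.cvtColor(p,cv2.COLOR_BGR2HSV)
    m=(z>74)&(z<140)&(W[...,1]<80)&(W[...,0]>400)&(hsv[...,0]>85)&(hsv[...,0]<125)&(hsv[...,1]>60)
    n,lab,st,c=cv2.connectedComponentsWithStats(m.astype(np.uint8))
    for i in range(1,n):
        if st[i,4]>8:
            q=W[lab==i];t=q[q[:,2]>q[:,2].max()-8];print(cam,st[i],q.min(0).round(),q.max(0).round(),'top',t.mean(0).round(1))
E
python3 loc.py wrist top
```

```text
[ 544.32142279 -269.30684426  226.68600344] 0.49742762672333524
wrist [428 143  35  37 765] [ 566. -402.   82.] [ 590. -377.   98.] top [ 577.8 -388.3   95.8]
top [312 185   9   9  56] [530.   3. 125.] [553.  26. 137.] top [540.3  14.6 131.9]
```

Call:
arm_command(
  motion=[0, 0, 0, 0.28, 1, 0, 0, 0, 0, 0, 0.28, 1, 0, 0, 0, 0, 0, 0.28, 1, 0, 0, 0, 0, 0, 0, 0, 0.5, 0, 0, 0, 0, 0, 0, 0, 0],
)

```text
time_s: 22.0
position: [576.7, -387.3, 203.5]
eef_rot: [-3.139, 0.003, -0.001]
wrist_force: [-0.1, 1.0, -1.0]
width: 0.502
grasp_force: 0.0
```

```bash
python3 loc.py wrist
```

```text
[ 576.70175297 -387.30599844  203.52924947] 0.5021285028812856
wrist [256 199  36  36 987] [ 569. -389.   92.] [ 593. -366.   99.] top [ 581.8 -378.    96.7]
```

Call:
arm_command(
  motion=[0, 0, 0, 0, 0, 0, 0, 0, 0, 0, 0, 0, 0, 0],
)

```text
time_s: 22.25
position: [578.8, -386.4, 207.0]
eef_rot: [3.141, -0.001, 0.002]
wrist_force: [-0.4, -0.4, 0.5]
width: 0.498
grasp_force: 0.0
```

```bash
python3 loc.py wrist; python3 loc.py wrist
```

```text
[ 578.78793395 -386.43233152  207.03624842] 0.4984754975529473
wrist [258 202  35  34 946] [ 568. -391.   93.] [ 592. -368.   98.] top [ 580.7 -379.8   95.3]
[ 578.67994548 -386.76061201  206.96945616] 0.49903545724229126
wrist [258 201  35  35 949] [ 568. -391.   91.] [ 592. -368.   97.] top [ 580.6 -379.8   95.2]
```

Call:
arm_command(
  motion=[0, 0, 0, 0.03, -0.18, 0.7, 0, 0, 0, 0, 0, 0, 0.8, 0, 0, 0, 0, 0, 0, 0.8, 0, 0, 0, 0, 0, 0, 0.35, 0, 0, 0, 0, 0, 0, 0, 0],
)

```text
time_s: 22.85
position: [578.4, -379.8, 98.2]
eef_rot: [-3.14, 0.002, 0.001]
wrist_force: [-0.2, -0.2, 0.5]
width: 0.498
grasp_force: 0.0
```

Call:
arm_command(
  motion=[0, 0, 0, 0, 0, 0, -1, 0, 0, 0, 0, 0, 0, -1, 0, 0, 0, 0, 0, 0, -1, 0, 0, 0, 0, 0, 0, -1],
)

```text
time_s: 23.25
position: [580.4, -380.5, 101.5]
eef_rot: [3.141, -0.002, 0.001]
wrist_force: [-0.2, 1.5, 6.7]
width: 0.288
grasp_force: 25.0
```

Call:
arm_command(
  motion=[0, 0, 0, 0, 0, -0.5, -1, 0, 0, 0, 0, 0, -0.9, -1, 0, 0, 0, 0, 0, -0.9, -1, 0, 0, 0, 0, 0, -0.8, -1, 0, 0, 0, 0, -0.4, 0, -1],
)

```text
time_s: 23.75
position: [580.7, -368.3, 228.9]
eef_rot: [3.135, -0.007, -0.004]
wrist_force: [0.5, -1.2, -1.4]
width: 0.287
grasp_force: 25.0
```

Call:
arm_command(
  motion=[0, 0, 0, 0.1, -0.9, 0, -1, 0, 0, 0, 0.1, -0.95, 0, -1, 0, 0, 0, 0.1, -0.95, 0, -1, 0, 0, 0, 0.1, -0.95, 0, -1, 0, 0, 0, 0.1, -0.95, 0, -1],
)

```text
time_s: 24.25
position: [598.0, -174.0, 222.3]
eef_rot: [-3.141, 0.002, 0.001]
wrist_force: [0.0, 0.1, -1.3]
width: 0.286
grasp_force: 25.0
```

Call:
arm_command(
  motion=[0, 0, 0, 0.1, -0.95, 0, -1, 0, 0, 0, 0.1, -0.95, 0, -1, 0, 0, 0, 0.05, -0.95, 0, -1, 0, 0, 0, 0, -0.95, 0, -1, 0, 0, 0, 0, -0.95, 0, -1],
)

```text
time_s: 24.75
position: [607.6, 15.7, 222.3]
eef_rot: [3.142, 0.002, 0.001]
wrist_force: [-0.0, 0.0, -2.1]
width: 0.291
grasp_force: 25.0
```

Call:
arm_command(
  motion=[0, 0, 0, 0, 0, 0, -1, 0, 0, 0, 0, 0, 0, -1, 0, 0, 0, 0, 0, 0, -1],
)

```text
time_s: 25.05
position: [608.4, 12.3, 222.8]
eef_rot: [3.14, 0.002, -0.001]
wrist_force: [-0.0, 0.2, -2.2]
width: 0.287
grasp_force: 25.0
```

Call:
arm_command(
  motion=[0, 0, 0, 0.05, -0.08, 0.6, -1, 0, 0, 0, 0, 0, 0.6, -1, 0, 0, 0, 0, 0, 0.5, -1, 0, 0, 0, 0, 0, 0.17, -1, 0, 0, 0, 0, 0, 0, -1],
)

```text
time_s: 25.55
position: [610.3, 15.5, 147.9]
eef_rot: [3.141, 0.002, -0.001]
wrist_force: [-0.1, -0.2, -1.9]
width: 0.287
grasp_force: 25.0
```

Call:
arm_command(
  motion=[0, 0, 0, 0, 0, 0.1, -1, 0, 0, 0, 0, 0, 0.07, -1, 0, 0, 0, 0, 0, 0, -1],
)

```text
time_s: 25.85
position: [611.2, 16.7, 142.4]
eef_rot: [3.142, -0.001, 0.0]
wrist_force: [-0.0, 0.2, -1.9]
width: 0.289
grasp_force: 25.0
```

Call:
arm_command(
  motion=[0, 0, 0, 0, 0, 0.05, -1, 0, 0, 0, 0, 0, 0, -1],
)

```text
time_s: 26.05
position: [611.1, 16.8, 140.2]
eef_rot: [3.142, -0.0, 0.0]
wrist_force: [-0.4, 0.1, -1.2]
width: 0.29
grasp_force: 25.0
```

Call:
arm_command(
  motion=[0, 0, 0, 0, 0, 0.04, -1, 0, 0, 0, 0, 0, 0, -1],
)

```text
time_s: 26.25
position: [611.0, 16.8, 138.4]
eef_rot: [3.142, 0.0, 0.0]
wrist_force: [-0.6, -0.3, -2.0]
width: 0.285
grasp_force: 25.0
```

Call:
arm_command(
  motion=[0, 0, 0, 0, 0, 0.04, -1, 0, 0, 0, 0, 0, 0, -1],
)

```text
time_s: 26.45
position: [610.9, 16.8, 136.7]
eef_rot: [3.142, 0.0, 0.0]
wrist_force: [0.8, -0.1, -2.9]
width: 0.287
grasp_force: 25.0
```

Call:
arm_command(
  motion=[0, 0, 0, 0, 0, 0.03, -1, 0, 0, 0, 0, 0, 0, -1],
)

```text
time_s: 26.65
position: [611.1, 16.8, 135.6]
eef_rot: [-3.142, 0.0, 0.0]
wrist_force: [-0.3, -0.1, -1.6]
width: 0.288
grasp_force: 25.0
```

Call:
arm_command(
  motion=[0, 0, 0, 0, 0, 0.03, -1, 0, 0, 0, 0, 0, 0, -1],
)

```text
time_s: 26.85
position: [611.5, 17.1, 135.5]
eef_rot: [-3.142, -0.001, 0.001]
wrist_force: [-1.3, 0.1, 6.0]
width: 0.288
grasp_force: 25.0
```

Call:
arm_command(
  motion=[0, 0, 0, 0, 0, 0.03, -1, 0, 0, 0, 0, 0, 0, -1],
)

```text
time_s: 27.05
position: [611.8, 17.2, 135.5]
eef_rot: [3.141, -0.002, 0.001]
wrist_force: [-5.1, 0.4, 15.0]
width: 0.282
grasp_force: 25.0
```

Call:
arm_command(
  motion=[0, 0, 0, 0, 0, 0, -0.1, 0, 0, 0, 0, 0, 0, 0, 0, 0, 0, 0, 0, 0, 0],
)

```text
time_s: 27.35
position: [611.1, 16.7, 133.2]
eef_rot: [3.142, -0.0, 0.0]
wrist_force: [-0.2, 0.1, -0.6]
width: 0.497
grasp_force: 0.0
```

Call:
arm_command(
  motion=[0, 0, 0, 0, 0, -0.3, 0, 0, 0, 0, 0, 0, -0.7, 0, 0, 0, 0, 0, 0, -0.8, 0, 0, 0, 0, 0, 0, -0.5, -1, 0, 0, 0, 0, -1, 0, -1],
)

```text
time_s: 27.85
position: [613.9, 50.4, 229.2]
eef_rot: [3.138, -0.006, -0.01]
wrist_force: [0.6, -0.4, -0.1]
width: 0.341
grasp_force: 0.0
```

Call:
arm_command(
  motion=[0, 0, 0, -0.16, -1, 0, -1, 0, 0, 0, -0.16, -1, 0, -1, 0, 0, 0, -0.16, -1, 0, -1, 0, 0, 0, -0.16, -1, 0, -1, 0, 0, 0, -0.16, -1, 0, -1],
)

```text
time_s: 28.35
position: [578.7, 258.4, 226.2]
eef_rot: [-3.141, -0.001, 0.0]
wrist_force: [-0.1, -0.3, 0.5]
width: 0.003
grasp_force: 0.0
```

Call:
arm_command(
  motion=[0, 0, 0, 0, -0.5, 0, -1, 0, 0, 0, 0, 0, 0, -1],
)

```text
time_s: 28.55
position: [577.6, 281.4, 226.2]
eef_rot: [-3.139, -0.0, 0.006]
wrist_force: [-0.4, -0.2, 0.2]
width: 0.004
grasp_force: 0.0
```

```bash
python3 loc.py side
python3 - <<'E'
import cv2,glob
f=sorted(glob.glob('pics/side_*.png'))[-1];p=cv2.imread(f)
cv2.imwrite('pics/c4.png',cv2.resize(p[100:300,170:370],(600,600)))
E
```

```text
[577.56632513 281.42337378 226.22582754] 0.0035452166058569617
side [263 192   7   9  59] [533. -62.  95.] [562.  30. 133.] top [542.8  16.8 129.8]
```

View pics/c4.png

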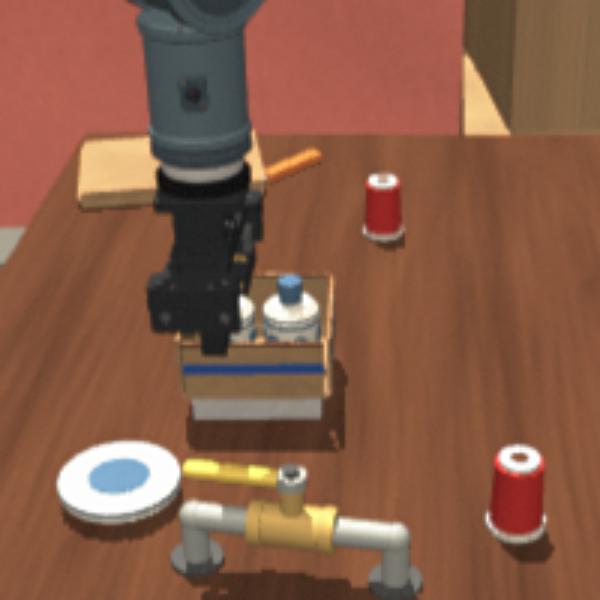

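Run:
```python
import numpy as np
S=np.array([512.5,326.4]);r=72
prev=np.array([577.5,281.5])
for th in list(range(-8,80,12))+[82,84]:
    t=np.radians(th);n=np.array([-np.sin(t),np.cos(t)])
    off=8+9*abs(n[0])+15.7*abs(n[1])
    P=S+r*np.array([np.cos(t),np.sin(t)])-off*n
    print(th,P.round(1),((P-prev)/40*[1,-1]).round(2));prev=P
```

```text
-8 [580.3 291.8] [ 0.07 -0.26]
4 [586.  307.2] [ 0.14 -0.38]
16 [588.8 321.7] [ 0.07 -0.36]
28 [588.3 337.2] [-0.01 -0.39]
40 [584.2 352.9] [-0.1  -0.39]
52 [576.3 367.9] [-0.2  -0.37]
64 [564.7 381. ] [-0.29 -0.33]
76 [549.8 391.3] [-0.37 -0.26]
82 [541.4 395. ] [-0.21 -0.09]
84 [538.5 396.1] [-0.07 -0.03]
```

Call:
arm_command(
  motion=[0, 0, 0, 0, 0.15, 0.8, -1, 0, 0, 0, 0, 0, 0.8, -1, 0, 0, 0, 0, 0, 0.8, -1, 0, 0, 0, 0, 0, 0.6, -1, 0, 0, 0, 0, 0, 0, -1],
)

```text
time_s: 29.1
position: [577.6, 267.2, 102.2]
eef_rot: [3.137, 0.005, -0.002]
wrist_force: [-0.2, 0.7, 0.4]
width: 0.006
grasp_force: 0.0
```

Call:
arm_command(
  motion=[0, 0, 0, 0.07, -0.41, 0, -1, 0, 0, 0, 0.14, -0.38, 0, -1, 0, 0, 0, 0.07, -0.36, 0, -1, 0, 0, 0, 0, -0.39, 0, -1, 0, 0, 0, -0.1, -0.39, 0, -1],
)

```text
time_s: 29.6
position: [587.5, 348.0, 106.5]
eef_rot: [3.141, -0.002, -0.001]
wrist_force: [0.4, -4.5, 0.6]
width: 0.007
grasp_force: 1.9
```

Call:
arm_command(
  motion=[0, 0, 0, -0.2, -0.37, 0, -1, 0, 0, 0, -0.29, -0.33, 0, -1, 0, 0, 0, -0.37, -0.26, 0, -1, 0, 0, 0, -0.15, -0.07, 0, -1, 0, 0, 0, 0, 0, 0, -1],
)

```text
time_s: 30.1
position: [544.3, 391.1, 105.9]
eef_rot: [-3.14, -0.0, 0.003]
wrist_force: [0.2, -0.3, 0.3]
width: 0.006
grasp_force: 0.0
```

Call:
arm_command(
  motion=[0, 0, 0, -0.1, 0, 0, -1, 0, 0, 0, 0, 0, 0, -1],
)

```text
time_s: 30.3
position: [543.2, 390.3, 106.1]
eef_rot: [-3.138, -0.004, -0.0]
wrist_force: [4.6, 1.8, -1.1]
width: 0.004
grasp_force: 2.4
```

Call:
arm_command(
  motion=[0, 0, 0, -0.1, 0, 0, -1, 0, 0, 0, 0, 0, 0, -1],
)

```text
time_s: 30.5
position: [542.6, 390.2, 106.5]
eef_rot: [-3.136, -0.009, -0.002]
wrist_force: [14.0, 4.8, -7.5]
width: 0.004
grasp_force: 6.5
```

Call:
arm_command(
  motion=[0, 0, 0, -0.08, 0, 0, -1, 0, 0, 0, 0, 0, 0, -1, 0, 0, 0, 0.9, 0, 0, -1, 0, 0, 0, 0, 0, -1, -1, 0, 0, 0, 0, 0, -1, -1],
)

```text
time_s: 31.0
position: [570.0, 388.3, 184.0]
eef_rot: [3.14, 0.004, -0.001]
wrist_force: [0.7, 1.0, 0.0]
width: 0.006
grasp_force: 0.0
```

Call:
arm_command(
  motion=[0, 0, 0, -0.6, -1, -0.5, -1, 0, 0, 0, -0.6, -1, -0.5, -1, 0, 0, 0, -0.6, -1, 0, -1, 0, 0, 0, -0.6, -1, 0, -1, 0, 0, 0, -0.5, -0.5, 0, -1],
)

```text
time_s: 31.5
position: [451.0, 572.0, 224.8]
eef_rot: [-3.138, 0.003, 0.004]
wrist_force: [0.3, 1.0, 0.0]
width: 0.005
grasp_force: 0.0
```

Call:
arm_command(
  motion=[0, 0, 0, 0, 0, 0, -1, 0, 0, 0, 0, 0, 0, -1, 0, 0, 0, 0, 0, 0, -1],
)

```text
time_s: 31.8
position: [456.5, 566.6, 224.5]
eef_rot: [3.141, -0.0, -0.002]
wrist_force: [0.1, -0.9, 0.1]
width: 0.008
grasp_force: 0.0
```

Run:
```python
from h import *
p,d,W=shot('top','top5.png'); p2,_,W2=shot('side','side5.png')
cv2.imwrite('pics/c5.png',np.hstack([cv2.resize(p[120:260,170:370],(500,350)),cv2.resize(p2[170:310,190:310],(300,350))]))
hsv=cv2.cvtColor(p,cv2.COLOR_BGR2HSV);z=W[...,2]
y=(hsv[...,0]>20)&(hsv[...,0]<35)&(hsv[...,1]>150)&(z>95)&(z<115);y[:150]=0;y[250:]=0;y[:,:170]=0;y[:,235:]=0
q=W[y][:,:2].astype(np.float32);l=cv2.fitLine(q,cv2.DIST_HUBER,0,.01,.01).ravel();print(len(q),np.degrees(np.arctan2(l[1],l[0])),cv2.minAreaRect(q))
b=(hsv[...,0]>85)&(hsv[...,0]<125)&(hsv[...,1]>60)&(z>110)&(z<145)&(W[...,0]>480)&(W[...,0]<680)&(abs(W[...,1]-14)<80)
n,lab,st,c=cv2.connectedComponentsWithStats(b.astype(np.uint8))
for i in range(1,n):
    if st[i,4]>8: print(W[lab==i].mean(0),W[lab==i].max(0))
w=(z>90)&(z<106)&(W[...,0]>470)&(W[...,0]<690)&(abs(W[...,1]-14)<110)&~b
q=W[w];print('rim',np.percentile(q,[3,97],axis=0))
```

```text
151 81.462006 ((520.4339599609375, 380.2296142578125), (79.98442077636719, 16.116069793701172), 82.75544738769531)
[608.38440038  19.83753037 130.02502311] [620.6031739   29.79695163 136.58093553]
[540.33206305  14.23484321 130.48007774] [552.55417788  26.15795536 136.50659367]
rim [[498.25721493 -61.07428889  92.38043112]
 [654.93315555  95.25061396 105.51672952]]
```

View pics/c5.png

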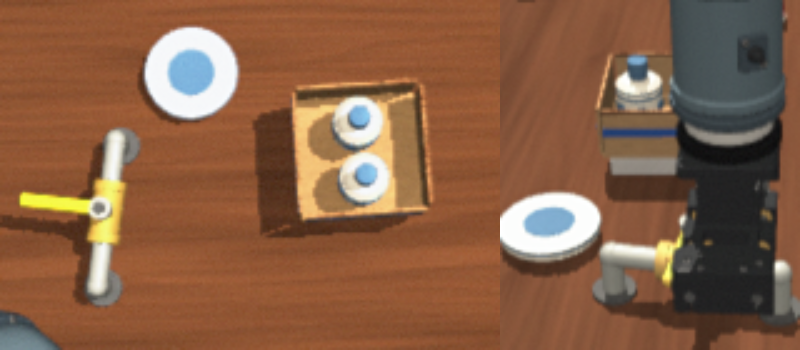

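The valve lever is closed at 81.5°, its starting angle. All four walls are upright, and both jars stand on the floor with knob tops at about 130 mm. Nothing is touching the robot, so I'm handing in.

```bash
python3 -c "
from plant import robot
print(robot.finish_job())"
```

```text
the job is handed in; nothing more can be done
None
```

I handed the job in at about 32 s of robot time: the valve was opened, all four walls folded upright, both jars present set upright on the carton floor, and the valve closed again. The final pictures agree with this, but the hand-in gave no verdict.

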